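Walk the egg block round to the stop rail

TASK

The heavy wooden egg block has been set down askew, more or less end-on to the stop rail, in the middle of the white drying board: push it round with the fingertips until one of its long sides sits flat against the rail, in the free space between the things parked there, then back away. Short pushes on alternate corners walk it round best; never lift or tip it, do not touch its wet eggs, keep them standing in their sockets, and leave everything else on the board where it is.

Things in the scene. Friction and masses are not known exactly. Their poses are not given: they have to be found in the camera images.
- drying_board: fixed white board, 430 mm (its x) by 760 mm (its y), 12 mm thick, on the table; origin on the table under its centre. Its x points away from the robot to the stop rail, its y runs along the rail: a straight light-wood batten on the whole far edge, 22 mm thick, 32 mm above the board's top. The rail's front face looks to -x, 185 mm from the board's centre
- rail_face (a point): middle of the foot of the stop rail's front face, on the board's top surface (12 mm above the table); axes as the drying board
- egg_block: loose dark-wood block, about 0.8 kg, 110 mm (its x) by 200 mm (its y), 50 mm tall; origin at the centre of its underside. Both long sides (55 mm from the origin along its x) are alike; either may go to the rail. Sockets 12 mm deep in a row along y hold eggs, tops 88 mm above the underside. Pushed near a corner it turns about a point some 50 mm past its centre towards the other end
- egg_yellow: yellow egg, wet, loose, 42 mm thick, 50 mm tall with a flat foot, standing in the block's socket at y = -72 mm; origin at the centre of its foot, 38 mm above the block's underside, z up
- egg_red: red egg, as the yellow one, in the socket at y = -24 mm
- egg_blue: blue egg, as the yellow one, in the socket at y = +72 mm (the socket at +24 mm is empty)
- parked_block: bystander: small loose block 110 x 110 x 50 mm with four eggs, tops 90 mm above its underside, parked near one end of the rail; origin at the centre of its underside
- dye_rack: bystander: loose plywood rack 80 mm (its x) by 120 mm (its y) with six small dye bottles, 72 mm tall in all, parked near the other end of the rail; origin at the centre of its underside
- dye_green: bystander: loose green dye bottle, 28 mm thick, 62 mm tall, standing on the board; origin at the centre of its foot
- dye_red: bystander: loose red dye bottle, same size, standing on the board; origin at the centre of its foot

How it is judged:
By the outcome, as a careful person would: the job done as asked, in the order asked, and still so for the second after the job is handed in, with the robot touching nothing.
It also fails if it takes over 64 s, if anything falls off the work surface, if the arm or the gripper's body presses on something with over 40 N, if the wrist force passes 120 N, or if a joint passes its speed limit or range.

ROBOT

A 7-joint arm with a two-finger parallel gripper is mounted at the origin on the work surface. World frame = base frame: x ahead of the robot, y to its left, z up, the work surface at z = 0. Lengths are in m, angles in rad, forces in N, time in s.
With the tool pointing down it reaches from about 0.35 to 0.775 m from the base axis. Payload 3.1 kg.
Tool frame: the origin (TCP) lies at the very end of the fingers, on their centre line; the grasp point (between the pads) lies 19 mm behind it; z points along the fingers, y is the line along which they close (so a half turn about z gives the same grasp; the last joint's range is limited). The gripper opens to 85 mm and grips with 20 to 120 N. Pads are 22 mm wide; open, the fingers measure 114 mm over their backs; the gripper's body (76 mm by 85 mm) begins 54 mm behind the grasp point. The pads swing forward as they close: fully open they stand 13 mm farther back than shut.
Start: joints at [-1.207, 0.311, 0.014, 1.512, -0.004, 1.319, -0.027], TCP at [0.217, 0.505, 0.231] pointing down, gripper open.
Joint ranges: [-2.7, 2.7], [-0.3, 1.91], [-1.27, 1.3], [0.12, 2.57], [-1.44, 4.58], [0.2, 2.03], [-3.05, 3.05]. Speed limits (rad/s): [2.79, 2.79, 3.14, 3.14, 3.14, 3.14, 3.14].

INTERFACE

Orientations are given as a rotation vector (axis times angle).
In Python, from workcell import bot gives the robot as it stands.
- The arm moves only by the tool arm_command, never from a script. Its argument "plan" is a list of rows, each a list of 5 numbers: the finger opening in mm, from 0 to 85.4, then the shift along the tool's x, y, z in mm, then the turn about the tool's z in degrees. A call has 1 to 8 rows; each row shifts and turns the commanded pose from where the row before left it, along the tool's axes as they then stand; what a row does not reach is not made up. A row lasts 1/12 s, in which the tool goes at most 41.7 mm and 7.16 degrees, less where a joint would pass 70% of its speed; a pose out of reach is approached as far as the arm can. A call with a gripper value outside its range is refused whole. The fingers move at their own pace and stop on an object; "grip_force" is the grip in N (left out, the last holds). Time passes only in rows, so rows that do not move let the fingers close. It gives the time, the measured TCP pose, the force, the opening and the grip force at its end, in the units of the state.
- bot.sense(): the state, without advancing time (a new reading comes with each control period).
- bot.read_camera(name): name is "scene" or "top"; returns a dict with "img" (384x512x3 uint8, blue, green, red), "z_map" (384x512 float32, m along the optical axis (not along the pixel's ray), 0 where there is no reading), "fx", "fy", "cx", "cy" (pixels), "dist_coeffs" ([k1, k2, p1, p2, k3] as OpenCV has them; the pictures are not rectified), "R" (3x3) and "t" (3): a world point X has camera coordinates R X + t. Camera axes: x right, y down, z forward; pixel columns grow to the right and rows downward; lengths in m; the calibration is good to about 2 mm. A picture is of the moment at which its call begins.
- bot.hand_in(): hands the job in; it is judged then, once.
The state is a dict: "clock": time; "qpos": joint angles; "qd": joint speeds; "joint_efforts": joint torques, N m; "tool_pos": TCP position; "ee_rot": TCP orientation; "wrist_force": force on the tool from outside, world axes, zero at the start; "wrist_torque": the same for the moment, N m; "width": finger opening in m; "gripper_force": force on a finger pad.
Only numpy, scipy, OpenCV 4.12 (cv2) and the standard library are available. Lean on these libraries where they do the work, as an engineer would, in place of code of your own. Each camera call takes 0.05 s, during which the arm holds its last target. There are 200 camera calls.

## Working session

There is one attempt and no reset: what is moved stays moved. The work goes in short steps, Python scripts to look and compute and a tool call to move; the robot and the scene stay as the last step left them, time stands still between calls to the robot, and variables do not carry over. Pictures are saved under pics/ and viewed, at most 10 in all, crops included, and the job is handed in when it is done.

Besides the shell and the picture viewer there is one more tool, called after "Request:" by a JSON object that holds its "name" and its "arguments". arm_command: Moves the arm, as the interface text tells. Its arguments: {"type":"object","properties":{"plan":{"type":"array","items":{"type":"array","items":{"type":"number"}}},"grip_force":{"type":"number"}},"required":["plan"]}

```bash
ls; mkdir -p pics; python3 - <<'E'
from workcell import bot
import cv2,numpy as np
s=bot.sense();print({k:np.round(v,3) for k,v in s.items()})
for n in("top","scene"):
    c=bot.read_camera(n);cv2.imwrite(f"pics/{n}0.png",c["img"])
    print(n,c["fx"],c["fy"],c["cx"],c["cy"],c["dist_coeffs"],np.round(c["R"],3),c["t"],(-np.array(c["R"]).T@c["t"]))
E
```

```text
pics
{'clock': np.float64(0.0), 'qpos': array([-1.207,  0.312,  0.014,  1.513, -0.004,  1.319, -0.027]), 'qd': array([-0.   , -0.001, -0.   ,  0.   , -0.   , -0.001,  0.001]), 'joint_efforts': array([ 0.0000e+00, -3.7992e+01,  1.4600e-01, -2.3059e+01,  1.2000e-02,
        1.4000e-02,  0.0000e+00]), 'tool_pos': array([0.217, 0.505, 0.23 ]), 'ee_rot': array([-0.633, -3.077,  0.004]), 'wrist_force': array([ 0.51 ,  0.03 , -0.168]), 'wrist_torque': array([-0.008, -0.042,  0.048]), 'gripper_force': np.float64(0.0), 'width': np.float64(0.085)}
top 370.424623611215 370.424623611215 260.06007396216654 193.31666107289408 [0.04155154 0.         0.         0.         0.        ] [[ 0.13  -0.992  0.002]
 [-0.971 -0.127 -0.202]
 [ 0.2    0.024 -0.979]] [-0.04092443  0.54536878  0.74053781] [0.38663728 0.01080962 0.83539986]
scene 401.2822836502317 401.2822836502317 252.31519660195087 194.9907977780921 [0.01291823 0.         0.         0.         0.        ] [[-0.54   0.841  0.003]
 [ 0.472  0.306 -0.827]
 [-0.696 -0.445 -0.563]] [ 0.29129393 -0.18578432  1.51818469] [1.30253558 0.48772717 0.69983999]
```

View pics/top0.png

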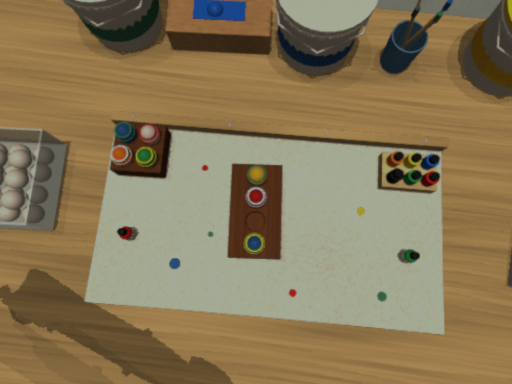

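View pics/scene0.png

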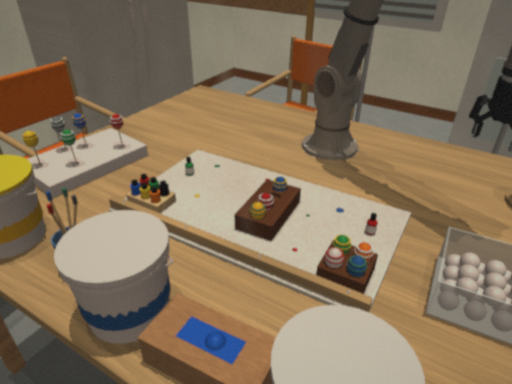

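The top view shows the block at about (230–282, 164–260), with yellow at (257,174), red at (257,197) and blue at (254,243). The rail runs from (113,122) to (445,148). The parked block is at (140,150), the rack at (410,172), the red bottle at (127,232) and the green bottle at (410,256). The scene view agrees.

```bash
cat > h.py <<'E'
import cv2,numpy as np
from workcell import bot
def cam(n):
    c=bot.read_camera(n); c["K"]=np.array([[c["fx"],0,c["cx"]],[0,c["fy"],c["cy"]],[0,0,1]])
    c["R"]=np.array(c["R"]);c["t"]=np.array(c["t"]);c["d"]=np.array(c["dist_coeffs"]);return c
def rays(c,p):
    u=cv2.undistortPoints(np.array(p,float).reshape(-1,1,2),c["K"],c["d"])[:,0]
    return np.c_[u,np.ones(len(u))]
def plane(c,p,z):
    o=-c["R"].T@c["t"]; d=rays(c,p)@c["R"]
    return o+d*((z-o[2])/d[:,2])[:,None]
def cloud(c):
    v,u=np.mgrid[:384,:512]; r=rays(c,np.c_[u.ravel(),v.ravel()])
    z=c["z_map"].ravel(); P=((r*z[:,None])-c["t"])@c["R"]; P[z==0]=np.nan
    return P.reshape(384,512,3)
def rect(P):
    (x,y),(w,h),a=cv2.minAreaRect(P[:,:2].astype(np.float32)); 
    b=cv2.boxPoints(((x,y),(w,h),a)); e=b[1]-b[0]; f=b[2]-b[1]
    l=e if np.hypot(*e)>np.hypot(*f) else f
    return np.round([x*1e3,y*1e3,max(w,h)*1e3,min(w,h)*1e3,np.degrees(np.arctan2(l[1],l[0]))%180],1)
def pose(tag=""):
    for n in("top","scene"):
        c=cam(n);hsv=cv2.cvtColor(c["img"],cv2.COLOR_BGR2HSV)
        m=((hsv[...,2]<135)&(hsv[...,1]>110)&((hsv[...,0]<14)|(hsv[...,0]>172))).astype(np.uint8)
        m=cv2.morphologyEx(m,cv2.MORPH_OPEN,np.ones((3,3)))
        W=cloud(c); P=W[...,2]; 
        k,L,S,C=cv2.connectedComponentsWithStats((m>0).astype(np.uint8)*((P>.054)&(P<.068)).astype(np.uint8))
        for i in range(1,k):
            if S[i,4]>250: 
                q=W[L==i]; print(n,"dark",S[i,4],"z",np.round(np.median(q[:,2])*1e3,1),rect(q))
        if tag: cv2.imwrite(f"pics/{n}{tag}.png",c["img"])
    return
E
python3 - <<'E'
from h import *
pose()
c=cam("top");W=cloud(c)
hs=cv2.cvtColor(c["img"],cv2.COLOR_BGR2HSV)
for n,(u,v) in dict(board=(320,220),rail=(280,137),block=(243,215),table=(300,100)).items(): print(n,W[v,u].round(4),hs[v,u])
# board corners by white mask
m=((hs[...,1]<70)&(hs[...,2]>130)&(abs(W[...,2]-.012)<.006)).astype(np.uint8)
k,L,S,C=cv2.connectedComponentsWithStats(m);i=1+S[1:,4].argmax();print("board z",np.nanmedian(W[L==i][:,2]),rect(W[L==i]))
# rail: front foot line = first non-board row per column, top to bottom
pts=[]
for u in list(range(180,225,3))+list(range(290,375,3)):
    col=np.where(L[:200,u]==i)[0]; pts.append((u,col[0]))
p=plane(c,pts,.012);vx=cv2.fitLine(p[:,:2].astype(np.float32),cv2.DIST_HUBER,0,.01,.01).ravel()
print("foot",vx,p[0],p[-1])
# column profile at rail
for u in (200,330): print([ (v,*(W[v,u]*1e3).round(0)) for v in range(124,152,2)])
# tall things
for n,(u0,u1,v0,v1,z0) in dict(parked=(105,175,118,182,.03),rack=(372,445,145,195,.02),green=(395,425,243,270,.03),red=(112,140,222,244,.03)).items():
    q=W[v0:v1,u0:u1].reshape(-1,3);
    q=q[(q[:,2]>z0)&(q[:,2]<.12)]; print(n,q.min(0).round(3),q.max(0).round(3))
for n,p in dict(y=(257,174),r=(257,197),b=(254,243)).items(): print(n,W[p[1],p[0]].round(3))
E
```

```text
top dark 657 z 61.1 [611.8 305.9 110.  106.8   3.4]
top dark 3182 z 61.4 [509.   35.8 199.2 107.2   5.6]
scene dark 1072 z 62.5 [513.8  38.2 196.3 108.3   5.3]
scene dark 578 z 60.5 [621.2 310.  106.4 100.5  93.2]
board [ 0.5122 -0.1095  0.011 ] [ 37  38 170]
rail [0.6916 0.0026 0.0198] [ 18 121  63]
block [0.4941 0.0598 0.06  ] [ 11 176  77]
table [ 0.7987 -0.0343  0.    ] [ 18 132 156]
board z 0.011524551028567056 [491.1   1.  760.  401.   92.6]
foot [ 0.04319249 -0.99906677  0.690982   -0.03986095] [0.67836958 0.23662428 0.012     ] [ 0.69814954 -0.21652325  0.012     ]
[(124, np.float64(689.0), np.float64(186.0), np.float64(45.0)), (126, np.float64(685.0), np.float64(185.0), np.float64(44.0)), (128, np.float64(682.0), np.float64(186.0), np.float64(37.0)), (130, np.float64(681.0), np.float64(187.0), np.float64(28.0)), (132, np.float64(682.0), np.float64(190.0), np.float64(12.0)), (134, np.float64(678.0), np.float64(190.0), np.float64(10.0)), (136, np.float64(672.0), np.float64(188.0), np.float64(13.0)), (138, np.float64(668.0), np.float64(188.0), np.float64(12.0)), (140, np.float6
[... 817 characters left out ...]
p.float64(696.0), np.float64(-109.0), np.float64(42.0)), (140, np.float64(696.0), np.float64(-112.0), np.float64(28.0)), (142, np.float64(696.0), np.float64(-114.0), np.float64(16.0)), (144, np.float64(692.0), np.float64(-115.0), np.float64(13.0)), (146, np.float64(688.0), np.float64(-115.0), np.float64(11.0)), (148, np.float64(682.0), np.float64(-116.0), np.float64(13.0)), (150, np.float64(678.0), np.float64(-116.0), np.float64(12.0))]
parked [0.554 0.244 0.03 ] [0.697 0.389 0.105]
rack [ 0.599 -0.366  0.02 ] [ 0.711 -0.209  0.088]
green [ 0.444 -0.308  0.03 ] [ 0.471 -0.284  0.078]
red [0.413 0.288 0.031] [0.441 0.31  0.077]
y [0.577 0.041 0.097]
r [0.529 0.034 0.099]
b [0.436 0.028 0.098]
```

Request:
{"name": "arm_command", "arguments": {"plan": [[0,0,0,0,-6],[0,0,0,0,-6],[0,0,0,0,-6],[0,0,0,0,-5.3],[0,-20,-32,0,0],[0,-20,-32,0,0],[0,-20,-32,0,0],[0,-20,-32,0,0]], "grip_force": 30}}

```text
clock: 0.92
tool_pos: [0.2978, 0.3759, 0.2312]
ee_rot: [-0.003, 3.142, -0.0]
wrist_force: [-0.7, 0.7, -0.8]
width: 0.0003
gripper_force: 0.0
```

Request:
{"name": "arm_command", "arguments": {"plan": [[0,-17,-30,0,0],[0,-17,-30,0,0],[0,-17,-30,0,0],[0,-17,-30,0,0],[0,-17,-30,0,0],[0,-17,-30,0,0],[0,-17,-30,0,0],[0,-17,-30,0,0]]}}

```text
clock: 1.58
tool_pos: [0.4339, 0.136, 0.2315]
ee_rot: [-0.002, 3.141, 0.001]
wrist_force: [1.2, 1.4, 0.6]
width: 0.0001
gripper_force: 0.0
```

Request:
{"name": "arm_command", "arguments": {"plan": [[0,0,0,30,0],[0,0,0,30,0],[0,0,0,30,0],[0,0,0,30,0],[0,0,0,30,0],[0,0,0,25,0],[0,0,0,16,0],[0,0,0,0,0]]}}

```text
clock: 2.25
tool_pos: [0.43, 0.1364, 0.037]
ee_rot: [0.001, -3.134, 0.005]
wrist_force: [-0.3, -0.5, -0.9]
width: 0.0001
gripper_force: 0.0
```

Request:
{"name": "arm_command", "arguments": {"plan": [[0,0,-12,0,0],[0,0,-12,0,0],[0,0,-8,0,0],[0,0,-7,0,0],[0,0,-7,0,0],[0,0,-7,0,0],[0,0,-7,0,0],[0,0,-7,0,0]]}}

```text
clock: 2.92
tool_pos: [0.4331, 0.0737, 0.0412]
ee_rot: [0.006, -3.141, -0.007]
wrist_force: [-2.8, 6.3, 4.0]
width: -0.0001
gripper_force: 3.4
```

```bash
python3 -c "
from h import *
pose('1')"
```

```text
top dark 657 z 61.0 [612.1 305.9 110.4 106.9   3.5]
top dark 1612 z 61.4 [518.    5.5 199.   71.8  14.1]
top dark 365 z 61.6 [575.2  70.6  55.8  43.2  13.3]
scene dark 401 z 62.6 [527.   -7.  196.6  47.6  16.7]
scene dark 590 z 62.5 [514.2  50.  191.8  55.2  15.1]
scene dark 591 z 60.5 [619.1 309.8 106.5 103.5  93.4]
```

Request:
{"name": "arm_command", "arguments": {"plan": [[0,0,-7,0,0],[0,0,-7,0,0],[0,0,-7,0,0],[0,0,-7,0,0],[0,0,-7,0,0],[0,0,-7,0,0],[0,0,-7,0,0],[0,0,-5,0,0]]}}

```text
clock: 3.68
tool_pos: [0.4341, 0.0178, 0.0409]
ee_rot: [-0.004, 3.14, 0.003]
wrist_force: [-1.4, 4.4, 3.0]
width: -0.0
gripper_force: 2.3
```

```bash
cat >> h.py <<'E'
def pose2(tag=""):
    A=[]
    for n in("top","scene"):
        c=cam(n);hsv=cv2.cvtColor(c["img"],cv2.COLOR_BGR2HSV)
        m=((hsv[...,2]<135)&(hsv[...,1]>110)&((hsv[...,0]<14)|(hsv[...,0]>172))).astype(np.uint8)
        m=cv2.morphologyEx(m,cv2.MORPH_OPEN,np.ones((3,3)))
        W=cloud(c); ok=(m>0)&(W[...,2]>.054)&(W[...,2]<.068)&(W[...,1]<.235)&(W[...,1]>-.19)&(W[...,0]>.38)&(W[...,0]<.72)
        k,L,S,C=cv2.connectedComponentsWithStats(ok.astype(np.uint8))
        q=np.vstack([W[L==i] for i in range(1,k) if S[i,4]>40]); print(n,len(q),rect(q))
        e=[]
        for nm,lo,hi in(("Y",22,34),("B",95,115)):
            mm=(hsv[...,0]>=lo)&(hsv[...,0]<=hi)&(hsv[...,1]>120)&(W[...,2]>.075)&(W[...,2]<.11)&(W[...,1]<.2)&(W[...,1]>-.2)
            if mm.sum()>8: e.append((nm,np.round(np.median(W[mm],0)*1e3)))
        print(e)
        if tag: cv2.imwrite(f"pics/{n}{tag}.png",c["img"])
E
python3 -c "
from h import *
pose2('2')"
```

```text
top 1349 [523.5  -2.6 197.6 107.9  35.3]
[('Y', array([575.,  37.,  89.])), ('B', array([944., 139.,  78.]))]
scene 1005 [526.4  -3.5 202.  106.6  36.8]
[('Y', array([592.,  47.,  88.])), ('B', array([971., 136.,  79.]))]
```

Request:
{"name": "arm_command", "arguments": {"plan": [[0,5,6,0,0],[0,10,-7,0,0],[0,9,-7,0,0],[0,-2,-7,0,0],[0,-2,-7,0,0],[0,-2,-7,0,0],[0,-3,-7,0,0],[0,-3,-7,0,0]]}}

```text
clock: 4.45
tool_pos: [0.4215, -0.0273, 0.04]
ee_rot: [0.001, -3.14, 0.0]
wrist_force: [-0.7, 1.7, -0.6]
width: 0.0001
gripper_force: 1.0
```

Request:
{"name": "arm_command", "arguments": {"plan": [[0,-4,-7,0,0],[0,-4,-7,0,0],[0,-4,-7,0,0],[0,-4,-6,0,0],[0,-5,-6,0,0],[0,-5,-6,0,0],[0,0,0,0,0]]}}

```text
clock: 5.03
tool_pos: [0.4494, -0.0674, 0.0407]
ee_rot: [0.001, 3.139, -0.003]
wrist_force: [-0.6, 0.4, -0.9]
width: -0.0001
gripper_force: 0.0
```

```bash
python3 -c "
from h import *
pose2('3')"
```

```text
top 2107 [557.6   2.7 142.8 108.6  63.7]
[('Y', array([572.,  43.,  90.])), ('B', array([944., 143.,  79.]))]
scene 917 [550.6 -19.4 198.1 108.3  63.9]
[('Y', array([591.,  48.,  88.])), ('B', array([971., 136.,  79.]))]
```

View pics/top3.png

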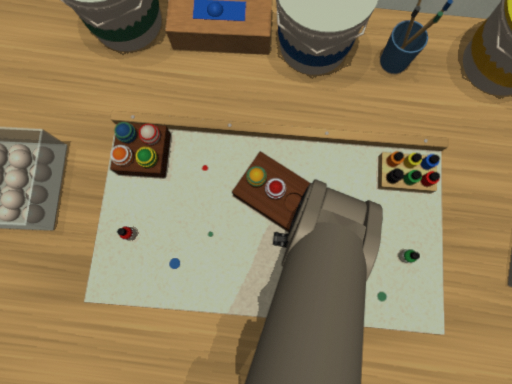

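The block is now at about 64°, with yellow (257,175) and red (276,188) standing. The neighbours haven't moved.

Request:
{"name": "arm_command", "arguments": {"plan": [[0,-4,-7,0,0],[0,-5,-6,0,0],[0,-5,-6,0,0],[0,-6,-6,0,0],[0,-6,-5,0,0],[0,-6,-4,0,0],[0,-6,-4,0,0],[0,-6,-3,0,0]]}}

```text
clock: 5.8
tool_pos: [0.4914, -0.1076, 0.0402]
ee_rot: [0.0, -3.14, 0.001]
wrist_force: [-4.5, 0.3, 4.3]
width: -0.0001
gripper_force: 2.7
```

```bash
python3 -c "
from h import *
pose2('4')"
```

```text
top 2596 [561.1 -26.9 185.6 109.5  86.3]
[('Y', array([562.,  36.,  89.])), ('B', array([941., 130.,  80.]))]
scene 1015 [567.7 -29.7 197.4 105.4  87.2]
[('Y', array([577.,  45.,  86.])), ('B', array([971., 133.,  78.]))]
```

Request:
{"name": "arm_command", "arguments": {"plan": [[0,15,0,0,0],[0,15,0,0,0],[85,0,25,0,-2.5],[85,0,26,0,0],[85,0,26,4,0],[85,0,0,0,0],[85,0,0,0,0],[85,0,0,0,0]]}}

```text
clock: 6.57
tool_pos: [0.4608, -0.0302, 0.0367]
ee_rot: [-0.07, 3.138, -0.002]
wrist_force: [-0.8, 0.0, 1.0]
width: 0.0723
gripper_force: 0.0
```

Request:
{"name": "arm_command", "arguments": {"plan": [[85,-10,0,0,0],[85,-10,0,0,0],[85,-8,0,0,0],[85,-6,0,0,0],[85,-6,0,0,0],[85,-6,0,0,0],[85,-6,0,0,0],[85,-6,0,0,0]]}}

```text
clock: 7.23
tool_pos: [0.5128, -0.03, 0.0354]
ee_rot: [0.063, -3.131, 0.003]
wrist_force: [-6.0, -1.6, 3.6]
width: 0.0848
gripper_force: 3.5
```

```bash
python3 -c "
from h import *
pose2('5')"
```

```text
top 538 [5.735e+02 4.680e+01 1.093e+02 4.850e+01 1.000e-01]
[('Y', array([568.,  43.,  90.])), ('B', array([943., 138.,  79.]))]
scene 1048 [584.9 -25.2 197.2 106.5  92.4]
[('Y', array([589.,  52.,  83.])), ('B', array([972., 133.,  79.]))]
```

View pics/scene5.png

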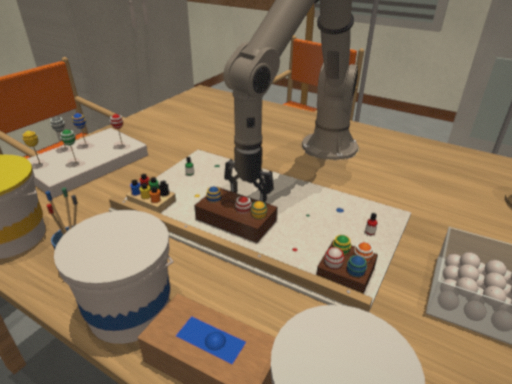

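Two-finger contact has squared the block to 92.4°. All three eggs are standing, at (214,194), (243,203) and (259,210). I'll push straight to the rail.

Request:
{"name": "arm_command", "arguments": {"plan": [[85,-6,0,0,0],[85,-6,0,0,0],[85,-6,0,0,0],[85,-6,0,0,0],[85,-6,0,0,0],[85,-6,0,0,0],[85,-5,0,0,0],[85,-4,0,0,0]]}}

```text
clock: 8.0
tool_pos: [0.559, -0.0252, 0.0353]
ee_rot: [0.069, -3.133, -0.001]
wrist_force: [-7.4, -0.2, 2.8]
width: 0.085
gripper_force: 3.7
```

Request:
{"name": "arm_command", "arguments": {"plan": [[85,-2,0,0,0],[85,-2,0,0,0],[85,-2,0,0,0],[85,0,0,0,0]]}}

```text
clock: 8.33
tool_pos: [0.5652, -0.025, 0.0353]
ee_rot: [0.069, -3.134, -0.0]
wrist_force: [-6.5, -1.4, 2.4]
width: 0.0852
gripper_force: 3.0
```

```bash
python3 -c "
from h import *
pose2('6')"
```

```text
top 391 [625.9  56.6 110.1  40.2 179.8]
[('Y', array([623.,  52.,  91.])), ('B', array([944., 139.,  78.]))]
scene 1181 [631.8 -20.2 196.3 112.1  92.3]
[('Y', array([639.,  52.,  88.])), ('B', array([972., 135.,  79.]))]
```

Request:
{"name": "arm_command", "arguments": {"plan": [[85,-1.5,0,0,0],[85,-1.5,0,0,0],[85,0,0,0,0]]}}

```text
clock: 8.68
tool_pos: [0.568, -0.0249, 0.0353]
ee_rot: [0.069, -3.134, -0.001]
wrist_force: [-6.7, 0.2, 1.4]
width: 0.0853
gripper_force: 3.2
```

Request:
{"name": "arm_command", "arguments": {"plan": [[85,-1.5,0,0,0],[85,0,0,0,0]]}}

```text
clock: 8.85
tool_pos: [0.5693, -0.0248, 0.0353]
ee_rot: [0.069, -3.133, -0.001]
wrist_force: [-7.5, -0.6, 2.5]
width: 0.0851
gripper_force: 3.4
```

Request:
{"name": "arm_command", "arguments": {"plan": [[85,-1.5,0,0,0],[85,0,0,0,0]]}}

```text
clock: 9.02
tool_pos: [0.5708, -0.0247, 0.0353]
ee_rot: [0.069, -3.134, -0.001]
wrist_force: [-5.7, -0.3, 3.1]
width: 0.0851
gripper_force: 3.4
```

Request:
{"name": "arm_command", "arguments": {"plan": [[85,-1.5,0,0,0],[85,0,0,0,0]]}}

```text
clock: 9.18
tool_pos: [0.5717, -0.0246, 0.0353]
ee_rot: [0.069, -3.132, -0.001]
wrist_force: [-7.6, -0.4, 4.5]
width: 0.085
gripper_force: 3.9
```

Request:
{"name": "arm_command", "arguments": {"plan": [[85,-1.5,0,0,0],[85,0,0,0,0]]}}

```text
clock: 9.35
tool_pos: [0.5717, -0.0246, 0.0353]
ee_rot: [0.069, -3.129, -0.002]
wrist_force: [-10.9, -0.1, 8.0]
width: 0.0852
gripper_force: 5.5
```

Request:
{"name": "arm_command", "arguments": {"plan": [[85,-1,0,0,0],[85,0,0,0,0]]}}

```text
clock: 9.52
tool_pos: [0.5716, -0.0246, 0.0352]
ee_rot: [0.068, -3.127, -0.002]
wrist_force: [-12.9, 0.0, 8.6]
width: 0.0847
gripper_force: 6.5
```

TCP has stopped and the force is rising, so the block is against the rail. One more small press will seat it, then I back away and look.

Request:
{"name": "arm_command", "arguments": {"plan": [[85,-1.5,0,0,0],[85,-1.5,0,0,0],[85,0,0,0,0],[85,2,0,0,0],[85,4,0,0,0],[85,10,0,0,0],[85,20,0,0,0],[85,20,0,0,0]]}}

```text
clock: 10.18
tool_pos: [0.5264, -0.0265, 0.0366]
ee_rot: [-0.071, 3.138, -0.0]
wrist_force: [-0.3, 1.1, -0.0]
width: 0.0847
gripper_force: 0.0
```

Request:
{"name": "arm_command", "arguments": {"plan": [[85,20,0,-20,0],[85,20,0,-30,0],[85,20,0,-30,0],[85,20,20,-30,0],[85,20,35,-20,0],[85,10,38,-10,0],[85,10,38,0,0],[85,10,38,0,0]]}}

```text
clock: 10.85
tool_pos: [0.3904, 0.1362, 0.1768]
ee_rot: [-0.068, 3.135, 0.005]
wrist_force: [0.9, 0.1, -0.5]
width: 0.085
gripper_force: 0.0
```

Request:
{"name": "arm_command", "arguments": {"plan": [[85,5,38,0,0],[85,5,38,0,0],[85,5,38,0,0],[85,5,38,0,0],[85,5,38,0,0],[85,5,38,0,0],[85,0,0,0,0]]}}

```text
clock: 11.43
tool_pos: [0.3455, 0.3707, 0.1753]
ee_rot: [0.089, -3.14, -0.015]
wrist_force: [-0.1, 1.2, 0.2]
width: 0.0852
gripper_force: 0.0
```

```bash
python3 - <<'E'
from h import *
pose2('7')
c=cam("top");W=cloud(c)
cv2.imwrite("pics/crop7.png",cv2.resize(c["img"][110:290,90:450],None,fx=2.2,fy=2.2,interpolation=cv2.INTER_CUBIC))
for n,(u0,u1,v0,v1,z0) in dict(parked=(105,175,118,182,.03),rack=(372,445,145,195,.02),green=(395,425,243,270,.03),red=(112,140,222,244,.03)).items():
    q=W[v0:v1,u0:u1].reshape(-1,3);
    q=q[(q[:,2]>z0)&(q[:,2]<.12)]; print(n,q.min(0).round(3),q.max(0).round(3))
E
```

```text
top 2939 [635.9 -23.5 197.5 110.   92.5]
[('Y', array([630.,  29.,  89.])), ('B', array([939., 127.,  80.]))]
scene 1189 [641.8 -20.  196.3 107.5  92.2]
[('Y', array([640.,  53.,  87.])), ('B', array([971., 136.,  79.]))]
parked [0.554 0.244 0.03 ] [0.697 0.389 0.104]
rack [ 0.599 -0.366  0.02 ] [ 0.711 -0.212  0.087]
green [ 0.444 -0.308  0.03 ] [ 0.471 -0.284  0.076]
red [0.413 0.289 0.03 ] [0.441 0.309 0.076]
```

View pics/crop7.png

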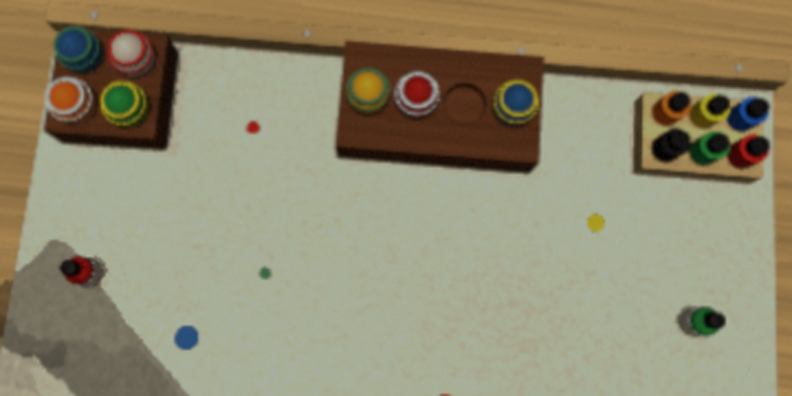

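View pics/scene7.png

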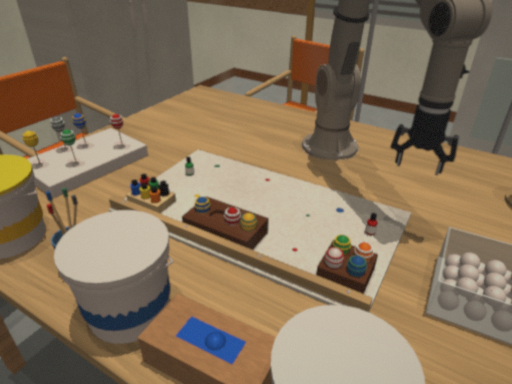

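The block is at (0.636, −0.023) m and 92.5°, parallel to the rail and flat against it. The three eggs are standing (crop pixels (367,88), (417,93), (517,100)). The bystanders haven't moved and the arm is clear.

```bash
python3 -c "
from workcell import bot
print(bot.hand_in())"
```

```text
the job is handed in; nothing more can be done
None
```

The egg block now sits with a long side flat against the rail in the free space, its three eggs are still standing, nothing else on the board moved, the arm is backed away, and the job is handed in (about 11.5 s of the 64 s used; the hand-in returned no verdict).

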